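Index the batch coder's click wheel and print

ROBOT

A 6-joint arm with a two-finger parallel gripper is mounted at the origin on the work surface. World frame = base frame: x ahead of the robot, y to its left, z up, the work surface at z = 0. Lengths are in m, angles in rad, forces in N, time in s.
With the tool pointing down it reaches from about 0.3 to 0.825 m from the base axis. Payload 5.4 kg.
Tool frame: the origin (TCP) lies at the centre of the arm's flange, where the gripper is bolted on; the fingertips stand 190 mm ahead of it and the grasp point (between the pads) lies 171 mm ahead of it; y points along the fingers, x is the direction in which the jaws open and shut, and the axes are right-handed (so a half turn about y gives the same grasp; the last joint's range is limited). The gripper opens to 92 mm and grips with 3 to 60 N. Pads are 20 mm wide; open, the fingers measure 128 mm over their backs; the gripper's body (75 mm by 189 mm) begins 69 mm behind the grasp point.
Start: joints at [-1.39, 0.158, 1.597, -0, 1.386, -0.21], TCP at [0.219, -0.532, 0.405] pointing down, gripper open.
Joint ranges: [-2.91, 2.91], [-0.94, 2.29], [0.18, 2.7], [-1.29, 4.43], [0.17, 2.64], [-3, 3]. Speed limits (rad/s): [2.57, 2.57, 3.14, 3.14, 3.14, 3.14].

INTERFACE

Orientations are given as a unit quaternion [x, y, z, w].
In Python, from workcell import robot, get_image, workorder gives the robot as it stands. The module is installed in compiled form; this text tells all that it offers.
- The arm moves only by the tool send_rows, never from a script. Its argument "rows" is a list of rows, each a list of 7 numbers: the turn, a rotation vector about the tool's x, y, z in degrees, then the shift along the tool's x, y, z in cm, then the finger opening in cm, from 0 to 9.19. In form: [[rx, ry, rz, tx, ty, tz, gripper], ...]. A call has 1 to 10 rows; each row is the pose to reach, as a shift and turn from the pose commanded when the call began, along the tool's axes at that moment; what a row does not reach only later rows make up. A row lasts 1/12 s, in which the tool goes at most 41.7 mm and 7.16 degrees, less where a joint would pass 70% of its speed; a pose out of reach is approached as far as the arm can. A call with a gripper value outside its range is refused whole. The fingers move at their own pace and stop on an object; "newtons" is the grip in N (left out, the last holds). Time passes only in rows, so rows that repeat a pose let the fingers close. It gives the time, the measured TCP pose, the force and the opening at its end, in the units of the state.
- robot.get_obs(): the state, without advancing time (a new reading comes with each control period).
- get_image(name): name is "scene" or "top"; returns a dict with "color" (480x640x3 uint8, blue, green, red), "depth" (480x640 float32, m along the optical axis (not along the pixel's ray), 0 where there is no reading), "fx", "fy", "cx", "cy" (pixels), "extrinsics" (4x4, takes a point from camera to world coordinates). Camera axes: x right, y up, looking along -z (the intrinsics and any distortion apply to the point x, -y, -z); pixel columns grow to the right and rows downward; lengths in m; the calibration is good to about 2 mm. A picture is of the moment at which its call begins.
- workorder.close_job(): hands the job in, once; it reports no verdict.
The state is a dict: "time_s": time; "joint_positions": joint angles; "qvel": joint speeds; "joint_efforts": joint torques, N m; "tool_pos": TCP position; "eef_rot": TCP orientation; "ft_force": force on the tool from outside, world axes, zero at the start; "moment": the same for the moment, N m; "grip_width": finger opening in m.
Only numpy, scipy, OpenCV 4.12 (cv2) and the standard library are available. Lean on these libraries where they do the work, as an engineer would, in place of code of your own. Each camera call takes 0.05 s, during which the arm holds its last target.

TASK

Flick the batch coder's star wheel round counterclockwise (seen from above) with a fingertip, click by click, until the tooth with the round head points at the index post, and do not run past it. Then press the black print plunger fully down and let it come up again; never press it while the wheel is on a wrong click. Leave the bottles and the other things standing where they are.

Things in the scene. Friction and masses are not known exactly. Their poses are not given: they have to be found in the camera images.
- coder: The batch coder, fixed to the counter: a flat wooden box with a dark steel top plate, 150 x 260 x 45 mm (its own x, y, z). Origin at the centre of its underside; its -x side is its front and faces the robot, z is up. Star wheel on its left half (+y), print head on its right half (-y).
- wheel (a joint): Star wheel's turn, rad, counterclockwise from above; 0 = round-headed tooth at the index post (wanted). Clicks into rest every 1.0472 (six a turn); starts 1 to 4 clicks short of 0 (-1.047, -2.094, -3.142 or -4.189). Pushed past half a click it snaps on to the next by itself; let go earlier it falls back. Needs about 2 to 3 N at a tooth. Stops at -4.6 and 1.5 bar the other way round.
- wheel_centre (a point): On the star wheel's upright axis, level with its upper face (72 mm above the counter). The flat aluminium wheel is 22 mm thick, with six straight radial teeth 9 mm wide; tips 52 mm from the axis, solid hub 24 mm in radius. Between the teeth it is open down to the steel plate 5 mm below the wheel. At rest the teeth point along the coder's +x and every 60 degrees from there.
- marked_tooth (a point): Top of the outer end of the one tooth with a round head: a raised aluminium disc 18 mm across and 6 mm high on the tooth's end, centred 43 mm from the wheel's axis, so 4.5 mm wider than the tooth on either side. This point is on the wheel's upper face level, 50 mm from the axis. Turns with the wheel.
- index_post (a point): The index post: small fixed aluminium square post, 10 mm wide with a diamond top, behind the wheel (on its side towards the coder's +x). This point faces the rim, 62 mm from the wheel's axis, level with the wheel's upper face; the post ends 7 mm higher.
- plunger (a joint): Travel of the print plunger in m: 0 = up, 0.010 = fully down. Sprung: 3 N starts it, 8 N holds it fully down; it comes up by itself.
- plunger_top (a point): Centre of the top of the print plunger, a round black knob 42 mm across (flat on top over 36 mm), 139 mm above the counter when up, on the print head's grey arm (top of the arm 97 mm above the counter). Pressed straight down.
- oil_a: Bystander, loose: amber glass oil bottle, 42 mm dia, 115 mm tall, origin at the centre of its underside. Leave it alone.
- oil_b: Bystander, loose: green glass oil bottle, 42 mm dia, 115 mm tall, origin at the centre of its underside. Leave it alone.
- jar: Bystander, loose: squat jar, 64 mm dia, 65 mm tall, origin at the centre of its underside. Leave it alone.
- tin: Bystander, loose: low flat tin, 70 mm dia, 40 mm tall, origin at the centre of its underside. Leave it alone.
- cap: Bystander, loose: loose aluminium bottle cap, 32 mm dia, 12 mm tall, origin at the centre of its underside. Leave it alone.
- cup: Bystander, loose: small white tasting cup, 54 mm dia, 45 mm tall, origin at the centre of its underside. Leave it alone.
- vial: Bystander, loose: small vial, 26 mm dia, 70 mm tall, origin at the centre of its underside. Leave it alone.

How it is judged:
By the outcome, as a careful person would: the job done as asked, in the order asked, and still so for the second after the job is handed in, with the robot touching nothing.
It also fails if it takes over 72 s, if anything falls off the work surface, if the arm or the gripper's body presses on something with over 40 N, if the wrist force passes 120 N, or if a joint passes its speed limit or range.

## Working session

There is one attempt and no reset: what is moved stays moved. The work goes in short steps, Python scripts to look and compute and a tool call to move; the robot and the scene stay as the last step left them, time stands still between calls to the robot, and variables do not carry over. Pictures are saved under pics/ and viewed, and the job is handed in when it is done.

Besides the shell and the picture viewer there is one more tool, called in YAML: its name, and indented under it one key for each argument. send_rows: Moves the arm, as the interface text tells. Its arguments: {"type":"object","properties":{"rows":{"type":"array","items":{"type":"array","items":{"type":"number"}}},"newtons":{"type":"number"}},"required":["rows"]}

```bash
mkdir -p pics
cat > h.py <<'E'
import numpy as np, cv2
from workcell import robot, get_image, workorder
def grab(n,tag):
    im=get_image(n); cv2.imwrite(f'pics/{tag}.png',im['color']); np.savez(f'/tmp/{tag}.npz',**{k:np.array(v) for k,v in im.items()}); return im
def load(tag): 
    d=np.load(f'/tmp/{tag}.npz'); return {k:d[k] for k in d}
def p3(im,u,v,z=None):
    E=im['extrinsics'];r=np.array([(u-im['cx'])/im['fx'],-(v-im['cy'])/im['fy'],-1.])
    if z is None: c=r*float(np.median(im['depth'][int(v)-1:int(v)+2,int(u)-1:int(u)+2]))
    else:
        d=E[:3,:3]@r; c=r*((z-E[2,3])/d[2])
    return E[:3,:3]@c+E[:3,3]
def proj(im,p):
    E=im['extrinsics'];c=E[:3,:3].T@(np.array(p)-E[:3,3]);return im['cx']+im['fx']*c[0]/-c[2], im['cy']-im['fy']*c[1]/-c[2]
E
python3 - <<'E'
from h import *
for n in('scene','top'):
    im=grab(n,n+'0'); print(n,im['fx'],im['cx'],im['cy'],im['extrinsics'].round(3).tolist(), [k for k in im])
print(robot.get_obs())
E
```

```text
scene 474.27122538605596 323.89732339780323 246.6675387220543 [[-0.136, -0.559, 0.818, 1.164], [0.991, -0.074, 0.114, 0.134], [-0.003, 0.826, 0.564, 0.536], [0.0, 0.0, 0.0, 1.0]] ['color', 'depth', 'fx', 'fy', 'cx', 'cy', 'extrinsics']
top 577.508463184098 314.834120551262 237.29078060136055 [[0.002, 0.987, -0.162, 0.422], [-1.0, 0.005, 0.019, 0.047], [0.02, 0.162, 0.987, 1.054], [0.0, 0.0, 0.0, 1.0]] ['color', 'depth', 'fx', 'fy', 'cx', 'cy', 'extrinsics']
{'time_s': 0.1, 'joint_positions': array([-1.39011194e+00,  1.58967352e-01,  1.59810275e+00, -1.89756641e-05,
        1.38619217e+00, -2.10078594e-01]), 'qvel': array([ 0.0011917 , -0.00052205, -0.00318431,  0.00015225, -0.00029358,
        0.00151357]), 'joint_efforts': array([ 6.97685227e-04, -3.86502671e+01, -3.22960424e+01,  7.03006075e-02,
        3.39630456e-02, -5.53979953e-05]), 'tool_pos': array([ 0.21895725, -0.53140664,  0.40382938]), 'eef_rot': array([-0.58713881,  0.39383124, -0.39299933,  0.58797662]), 'ft_force': array([-0.79734875, -0.60069951, -0.55221103]), 'moment': array([ 0.02212783, -0.00771401, -0.02992414]), 'grip_width': 0.09212614619141046}
```

View pics/scene0.png

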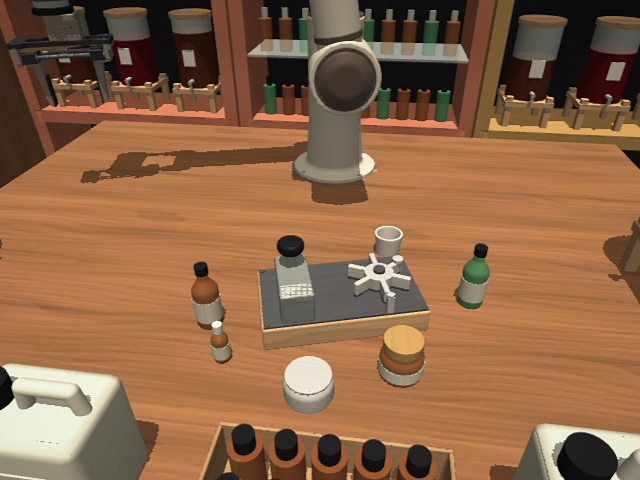

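View pics/top0.png

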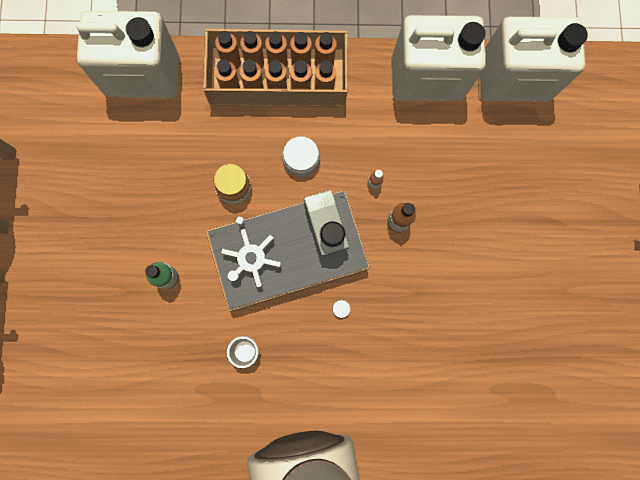

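Run:
```python
from h import *
im=load('top0'); c=im['color'][180:320,190:390]; cv2.imwrite('pics/top0c.png',cv2.resize(c,None,fx=4,fy=4,interpolation=cv2.INTER_CUBIC))
from scipy.spatial.transform import Rotation as R
print(R.from_quat(robot.get_obs()['eef_rot']).as_matrix().round(3))
```

```text
[[ 0.381 -0.     0.925]
 [-0.925  0.002  0.381]
 [-0.002 -1.     0.   ]]
```

View pics/top0c.png

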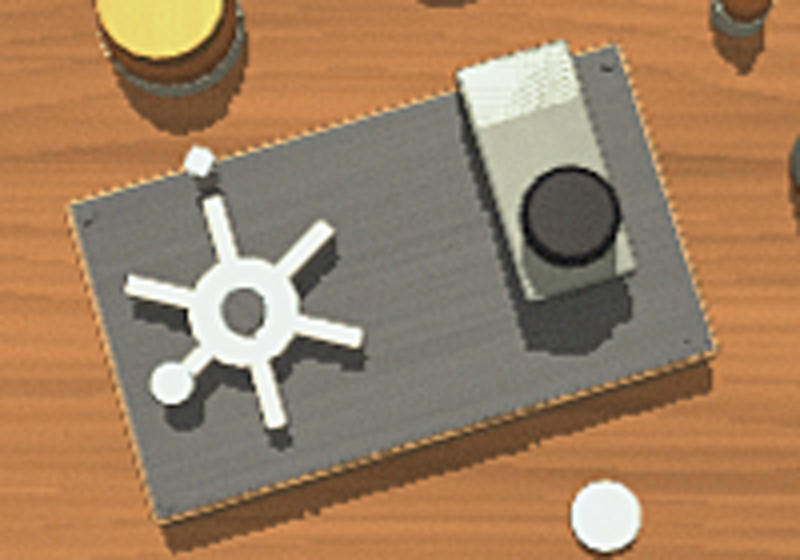

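Run:
```python
from h import *
im=load('top0')
q=lambda a,b:(190+a/4-.4,180+b/4-.4)
for n,a,b,z in [('centre',245,310,.072),('mark',172,384,.078),('post',199,160,.079),('tipP',214,199,.072),('tipOpp',276,428,.072),('tipUL',126,285,.072),('tipR',362,338,.072),('tipUR',327,228,.072),('plung',571,214,.139),('cA',70,204,.045),('cB',617,45,.045),('cC',716,352,.045),('cD',160,520,.045)]:
    u,v=q(a,b); print(n,p3(im,u,v,z).round(4),p3(im,u,v).round(4))
for n,u,v,z in [('green',154,270,.115),('amber',407,210,.115),('jar',230,178,.065),('tin',301,153,.04),('cap',341,309,.012),('cup',242,352,.045),('vial',377,174,.07)]:
    print(n,p3(im,u,v,z).round(4))
```

```text
centre [0.5484 0.1376 0.072 ] [0.5477 0.137  0.0777]
mark [0.516  0.1672 0.078 ] [0.5158 0.167  0.0795]
post [0.6123 0.1579 0.079 ] [0.6121 0.1579 0.0796]
tipP [0.5965 0.1519 0.072 ] [0.5968 0.152  0.0704]
tipOpp [0.498  0.1234 0.072 ] [0.4981 0.1235 0.0715]
tipUL [0.5589 0.1886 0.072 ] [0.5621 0.1919 0.0492]
tipR [0.5366 0.0874 0.072 ] [0.5368 0.0875 0.0703]
tipUR [0.5841 0.1031 0.072 ] [0.5844 0.1032 0.0704]
plung [0.5793 0.0013 0.139 ] [0.5791 0.0013 0.1401]
cA [0.5987 0.2182 0.045 ] [0.5999 0.2194 0.0381]
cB [ 0.6726 -0.0243  0.045 ] [ 6.837e-01 -2.750e-02  2.000e-04]
cC [ 0.5342 -0.0671  0.045 ] [ 0.5348 -0.0677  0.04  ]
cD [0.4601 0.1749 0.045 ] [0.4602 0.1751 0.0436]
green [0.521  0.2902 0.115 ]
amber [ 0.6232 -0.1246  0.115 ]
jar [0.6895 0.1777 0.065 ]
tin [0.7442 0.0531 0.04  ]
cap [ 0.463  -0.0202  0.012 ]
cup [0.3882 0.1519 0.045 ]
vial [ 0.6973 -0.0812  0.07  ]
```

send_rows:
  rows:
    - [0, 10.3, 0, -56.4, 0, 61.2, 0]
    - [0, 10.3, 0, -56.4, 0, 61.2, 0]
    - [0, 10.3, 0, -56.4, 0, 61.2, 0]
    - [0, 10.3, 0, -56.4, 0, 61.2, 0]
    - [0, 10.3, 0, -56.4, 0, 61.2, 0]
    - [0, 10.3, 0, -56.4, 0, 61.2, 0]
    - [0, 10.3, 0, -56.4, 0, 61.2, 0]
    - [0, 10.3, 0, -56.4, 0, 61.2, 0]
    - [0, 10.3, 0, -56.4, 0, 61.2, 0]
    - [0, 10.3, 0, -56.4, 0, 61.2, 0]
  newtons: 10

```text
time_s: 0.93
tool_pos: [0.3949, -0.1518, 0.4045]
eef_rot: [-0.55, 0.445, -0.445, 0.55]
ft_force: [0.3, 0.1, -0.3]
grip_width: 0.0274
```

```bash
cat >> h.py <<'E'
from scipy.spatial.transform import Rotation as R
C=np.array([.5475,.1377]);yaw=np.radians(102.1);U=np.array([np.cos(yaw),np.sin(yaw)]);V=np.array([-U[1],U[0]])
def st(target=None):
    o=robot.get_obs();M=R.from_quat(o['eef_rot']).as_matrix();p=o['tool_pos']
    print('t',o['time_s'],'p',p.round(4),'F',o['ft_force'].round(1),'w',round(o['grip_width'],4),'xang',np.degrees(np.arctan2(M[1,0],M[0,0])).round(2),'tilt',M[2].round(3),'j',np.array(o['joint_positions']).round(2))
    d=p[:2]-C; print('u,v mm',(1000*d@U).round(1),(1000*d@V).round(1),'tip z',round(p[2]-.19,4))
    if target is not None: print('delta tool cm',(M.T@(np.array(target)-p)*100).round(2))
def uv(u,v,tip): return [*(C+U*u/1000+V*v/1000),tip+.19]
E
python3 -c "
from h import *
st(uv(78,-40,.2))"
```

```text
t 0.9333 p [ 0.3949 -0.1518  0.4045] F [ 0.3  0.1 -0.3] w 0.0274 xang -77.93 tilt [ 0. -1.  0.] j [-0.65 -0.26  2.    0.    1.4   0.71]
u,v mm -251.0 209.9 tip z 0.2145
delta tool cm [-32.92   1.45  24.97]
```

send_rows:
  rows:
    - [0, 0, 0, -32.9, 1.4, 25, 0]
    - [0, 0, 0, -32.9, 1.4, 25, 0]
    - [0, 0, 0, -32.9, 1.4, 25, 0]
    - [0, 0, 0, -32.9, 1.4, 25, 0]
    - [0, 0, 0, -32.9, 1.4, 25, 0]
    - [0, 0, 0, -32.9, 1.4, 25, 0]
    - [0, 0, 0, -32.9, 1.4, 25, 0]
    - [0, 0, 0, -32.9, 1.4, 25, 0]
    - [0, 0, 0, -32.9, 1.4, 25, 0]
    - [0, 0, 0, -32.9, 1.4, 25, 0]

```text
time_s: 1.77
tool_pos: [0.5706, 0.2227, 0.3899]
eef_rot: [0.55, -0.445, 0.444, -0.55]
ft_force: [0.6, -0.5, -0.1]
grip_width: 0.0005
```

send_rows:
  rows:
    - [0, 0, 0, 0, 0, 0, 0]
    - [0, 0, 0, 0, 0, 0, 0]
    - [0, 0, 0, 0, 0, 0, 0]

```text
time_s: 2.02
tool_pos: [0.5701, 0.2199, 0.3901]
eef_rot: [0.55, -0.445, 0.444, -0.549]
ft_force: [0.6, 0.1, -0.2]
grip_width: 0.0006
```

```bash
python3 -c "
from h import *
st(uv(78,-40,.058)); grab('top','top1'); grab('scene','scene1')"
```

```text
t 2.0167 p [0.5701 0.2199 0.3901] F [ 0.6  0.1 -0.2] w 0.0006 xang -77.9 tilt [ 0.    -1.    -0.001] j [ 0.17  0.26  1.51 -0.    1.37  1.53]
u,v mm 75.7 -39.3 tip z 0.2001
delta tool cm [-0.24 14.21  0.09]
```

View pics/scene1.png

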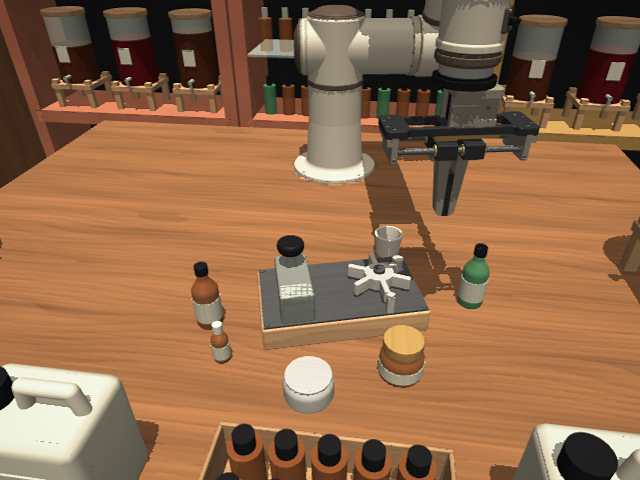

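View pics/top1.png

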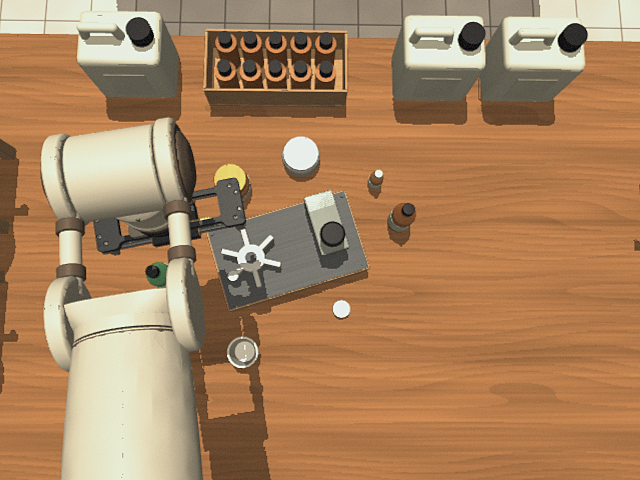

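send_rows:
  rows:
    - [0, 0, 0, -0.2, 4, 0.1, 0]
    - [0, 0, 0, -0.2, 8, 0.1, 0]
    - [0, 0, 0, -0.2, 12, 0.1, 0]
    - [0, 0, 0, -0.2, 14.2, 0.1, 0]
    - [0, 0, 0, -0.2, 14.2, 0.1, 0]
    - [0, 0, 0, -0.2, 14.2, 0.1, 0]

```text
time_s: 2.62
tool_pos: [0.5705, 0.2212, 0.2484]
eef_rot: [0.55, -0.445, 0.445, -0.549]
ft_force: [1.0, 0.3, 0.9]
grip_width: 0.0007
```

```bash
python3 -c "
from h import *
st(uv(50,-40,.058)); grab('top','top2'); grab('scene','scene2')"
```

```text
t 2.6167 p [0.5705 0.2212 0.2484] F [1.  0.3 0.9] w 0.0007 xang -78.0 tilt [-0.    -1.    -0.002] j [ 0.17  0.41  1.61 -0.    1.12  1.53]
u,v mm 76.9 -40.0 tip z 0.0584
delta tool cm [2.69 0.04 0.01]
```

View pics/scene2.png

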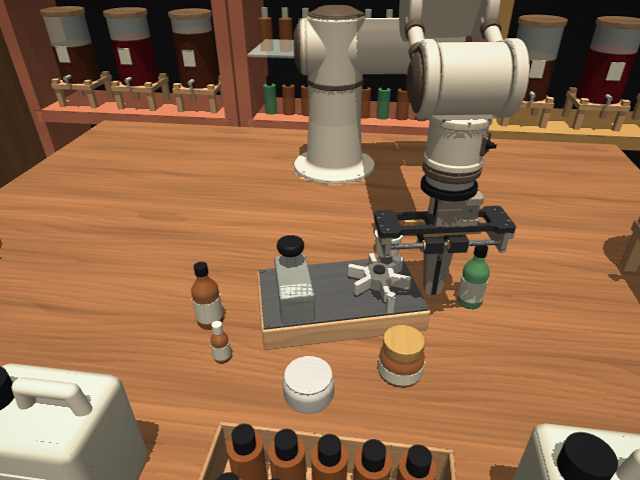

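send_rows:
  rows:
    - [0, 0, 0, 1.3, 0, 0, 0]
    - [0, 0, 0, 2.7, 0, 0, 0]
    - [0, 0, 0, 2.7, 0, -0.5, 0]
    - [0, 0, 0, 2.7, 0, -1, 0]
    - [0, 0, 0, 2.7, 0, -1.5, 0]
    - [0, 0, 0, 2.7, 0, -2, 0]
    - [0, 0, 0, 2.7, 0, -2.4, 0]
    - [0, 0, 0, 2.7, 0, -2.8, 0]
    - [0, 0, 0, 2.7, 0, -3.2, 0]

```text
time_s: 3.47
tool_pos: [0.5444, 0.1893, 0.2484]
eef_rot: [0.551, -0.445, 0.444, -0.55]
ft_force: [-0.2, -0.1, 0.2]
grip_width: 0.0002
```

```bash
python3 -c "
from h import *
st(uv(50,1.5,.058)); grab('scene','scene3')
c=load('scene3')['color'][200:350,240:500];cv2.imwrite('pics/s3c.png',cv2.resize(c,None,fx=3,fy=3,interpolation=2))"
```

```text
t 3.4667 p [0.5444 0.1893 0.2484] F [-0.2 -0.1  0.2] w 0.0002 xang -77.87 tilt [ 0.    -1.    -0.001] j [ 0.13  0.33  1.72 -0.    1.09  1.48]
u,v mm 51.2 -7.8 tip z 0.0584
delta tool cm [ 0.11  0.04 -0.93]
```

View pics/s3c.png

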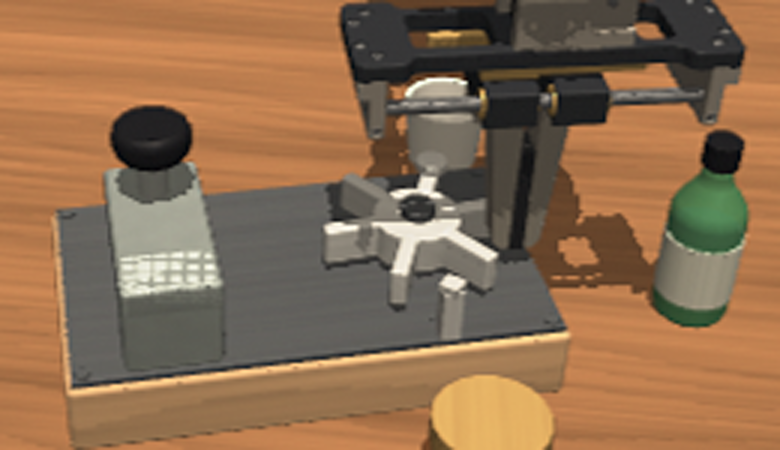

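send_rows:
  rows:
    - [0, 0, 0, 0, 0, -0.4, 0]
    - [0, 0, 0, 0, 0, -0.7, 0]
    - [0, 0, 0, 0, 0, -0.9, 0]
    - [0, 0, 0, 0, 0, -0.9, 0]
    - [0, 0, 0, 0, 0, -0.9, 0]
    - [0, 0, 0, 0, 0, -0.9, 0]

```text
time_s: 4.02
tool_pos: [0.5365, 0.1874, 0.2487]
eef_rot: [-0.55, 0.445, -0.445, 0.55]
ft_force: [0.1, -0.7, 0.5]
grip_width: 0.0004
```

```bash
python3 -c "
from h import *
st(uv(78,1.5,.058)); grab('scene','scene4')
c=load('scene4')['color'][200:350,240:500];cv2.imwrite('pics/s4c.png',cv2.resize(c,None,fx=3,fy=3,interpolation=2))"
```

```text
t 4.0167 p [0.5365 0.1874 0.2487] F [ 0.1 -0.7  0.5] w 0.0004 xang -77.91 tilt [ 0. -1.  0.] j [ 0.12  0.31  1.74 -0.    1.09  1.48]
u,v mm 50.9 0.3 tip z 0.0587
delta tool cm [-2.71  0.07 -0.12]
```

View pics/s4c.png

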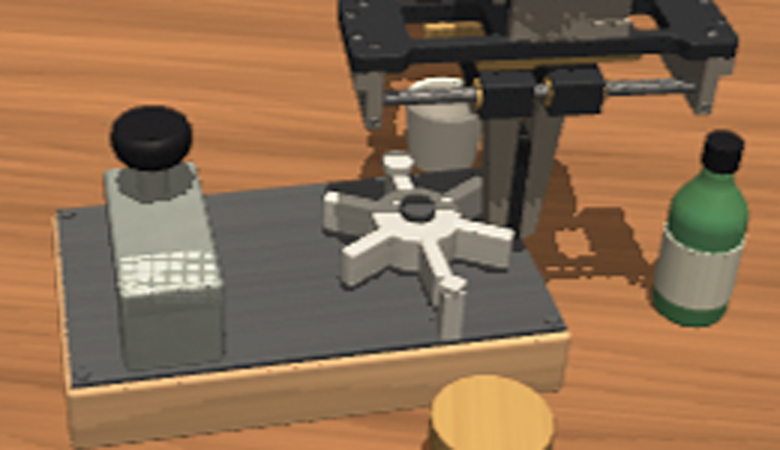

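send_rows:
  rows:
    - [0, 0, 0, -1.4, 0, 0, 0]
    - [0, 0, 0, -2.8, 0, 0, 0]
    - [0, 0, 0, -2.8, 0, 0, 0]
    - [0, 0, 0, -2.8, 0, 2, 0]
    - [0, 0, 0, -2.8, 0, 4.1, 0]
    - [0, 0, 0, -2.8, 0, 4.1, 0]
    - [0, 0, 0, -1.4, 0, 4.1, 0]
    - [0, 0, 0, 0, 0, 4.1, 0]
    - [0, 0, 0, 0, 0, 4.1, 0]

```text
time_s: 4.82
tool_pos: [0.5766, 0.1929, 0.2484]
eef_rot: [0.55, -0.445, 0.445, -0.549]
ft_force: [0.0, 0.5, -0.2]
grip_width: 0.0006
```

send_rows:
  rows:
    - [0, 0, 0, 0, 0, -0.5, 0]
    - [0, 0, 0, 0, 0, -1, 0]
    - [0, 0, 0, 0, 0, -1.5, 0]
    - [0, 0, 0, 0, 0, -2, 0]
    - [0, 0, 0, 0, 0, -2.4, 0]
    - [0, 0, 0, 0, 0, -2.8, 0]
    - [0, 0, 0, 0, 0, -3.2, 0]
    - [0, 0, 0, 0, 0, -3.6, 0]
    - [0, 0, 0, 0, 0, -3.9, 0]
    - [0, 0, 0, 0, 0, -4.1, 0]

```text
time_s: 5.65
tool_pos: [0.5358, 0.1872, 0.2484]
eef_rot: [0.55, -0.445, 0.444, -0.55]
ft_force: [0.4, 0.7, -0.1]
grip_width: 0.0006
```

send_rows:
  rows:
    - [0, 0, 0, 0, 0, 0, 0]
    - [0, 0, 0, 0, 0, 0, 0]
    - [0, 0, 0, 0, 0, 0, 0]

```text
time_s: 5.9
tool_pos: [0.5365, 0.1874, 0.2487]
eef_rot: [-0.55, 0.445, -0.445, 0.55]
ft_force: [-0.6, -0.3, 0.7]
grip_width: 0.0007
```

```bash
python3 -c "
from h import *
st(uv(78,1.5,.058)); grab('scene','scene5')
c=load('scene5')['color'][200:350,240:500];cv2.imwrite('pics/s5c.png',cv2.resize(c,None,fx=3,fy=3,interpolation=2))"
```

```text
t 5.9 p [0.5365 0.1874 0.2487] F [-0.6 -0.3  0.7] w 0.0007 xang -77.91 tilt [ 0. -1.  0.] j [ 0.12  0.31  1.74 -0.    1.09  1.48]
u,v mm 50.9 0.3 tip z 0.0587
delta tool cm [-2.71  0.07 -0.12]
```

View pics/s5c.png

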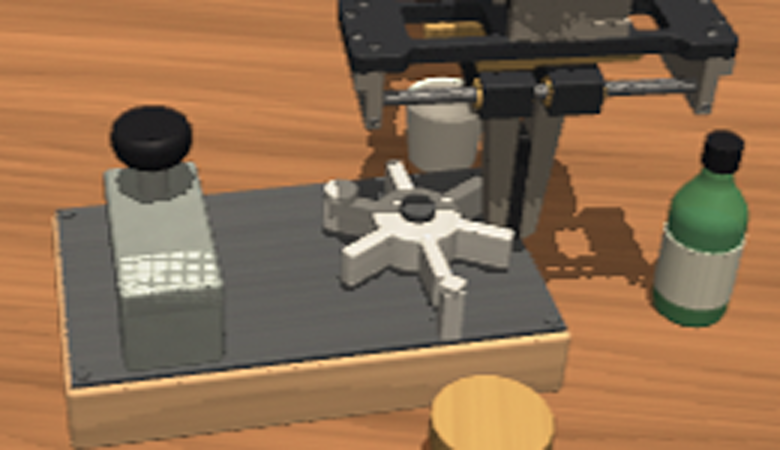

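Marked head is now at the left-rear of the crop (240° position): two clicks done, two to go.

send_rows:
  rows:
    - [0, 0, 0, -1.4, 0, 0, 0]
    - [0, 0, 0, -2.8, 0, 0, 0]
    - [0, 0, 0, -2.8, 0, 0, 0]
    - [0, 0, 0, -2.8, 0, 2, 0]
    - [0, 0, 0, -2.8, 0, 4.1, 0]
    - [0, 0, 0, -2.8, 0, 4.1, 0]
    - [0, 0, 0, -1.4, 0, 4.1, 0]
    - [0, 0, 0, 0, 0, 4.1, 0]
    - [0, 0, 0, 0, 0, 4.1, 0]

```text
time_s: 6.7
tool_pos: [0.5766, 0.1929, 0.2484]
eef_rot: [0.55, -0.445, 0.445, -0.549]
ft_force: [-0.4, 0.2, 0.5]
grip_width: 0.0004
```

send_rows:
  rows:
    - [0, 0, 0, 0, 0, -0.5, 0]
    - [0, 0, 0, 0, 0, -1, 0]
    - [0, 0, 0, 0, 0, -1.5, 0]
    - [0, 0, 0, 0, 0, -2, 0]
    - [0, 0, 0, 0, 0, -2.4, 0]
    - [0, 0, 0, 0, 0, -2.8, 0]
    - [0, 0, 0, 0, 0, -3.2, 0]
    - [0, 0, 0, 0, 0, -3.6, 0]
    - [0, 0, 0, 0, 0, -3.9, 0]
    - [0, 0, 0, 0, 0, -4.1, 0]

```text
time_s: 7.53
tool_pos: [0.5358, 0.1872, 0.2484]
eef_rot: [0.55, -0.445, 0.444, -0.55]
ft_force: [0.3, 0.1, 0.1]
grip_width: 0.0008
```

send_rows:
  rows:
    - [0, 0, 0, 0, 0, 0, 0]
    - [0, 0, 0, 0, 0, 0, 0]
    - [0, 0, 0, 0, 0, 0, 0]

```text
time_s: 7.78
tool_pos: [0.5365, 0.1874, 0.2487]
eef_rot: [-0.55, 0.445, -0.445, 0.55]
ft_force: [0.0, -0.1, 0.4]
grip_width: 0.0006
```

```bash
python3 -c "
from h import *
st(uv(78,1.5,.058)); grab('scene','scene6')
c=load('scene6')['color'][200:350,240:500];cv2.imwrite('pics/s6c.png',cv2.resize(c,None,fx=3,fy=3,interpolation=2))"
```

```text
t 7.7833 p [0.5365 0.1874 0.2487] F [ 0.  -0.1  0.4] w 0.0006 xang -77.91 tilt [ 0. -1.  0.] j [ 0.12  0.31  1.74 -0.    1.09  1.48]
u,v mm 50.9 0.3 tip z 0.0587
delta tool cm [-2.71  0.07 -0.12]
```

View pics/s6c.png

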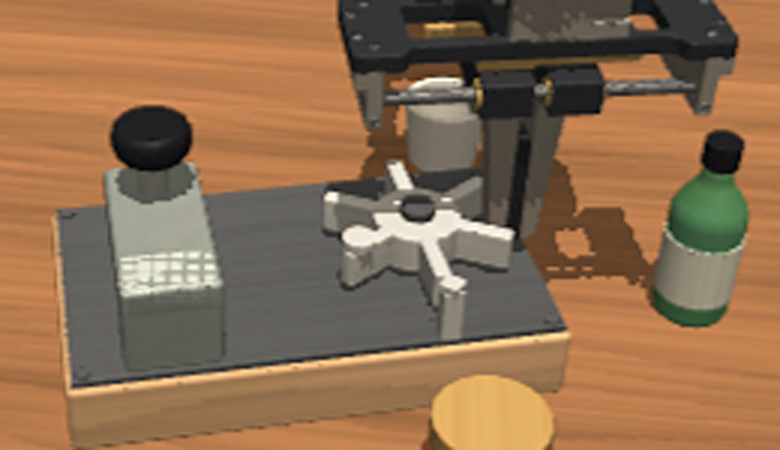

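Head at crop (362,236), the 300° position: three clicks done, one to go.

send_rows:
  rows:
    - [0, 0, 0, -1.4, 0, 0, 0]
    - [0, 0, 0, -2.8, 0, 0, 0]
    - [0, 0, 0, -2.8, 0, 0, 0]
    - [0, 0, 0, -2.8, 0, 2, 0]
    - [0, 0, 0, -2.8, 0, 4.1, 0]
    - [0, 0, 0, -2.8, 0, 4.1, 0]
    - [0, 0, 0, -1.4, 0, 4.1, 0]
    - [0, 0, 0, 0, 0, 4.1, 0]
    - [0, 0, 0, 0, 0, 4.1, 0]

```text
time_s: 8.58
tool_pos: [0.5766, 0.1929, 0.2484]
eef_rot: [0.55, -0.445, 0.445, -0.549]
ft_force: [-0.3, -0.3, -0.3]
grip_width: 0.0004
```

send_rows:
  rows:
    - [0, 0, 0, 0, 0, -0.5, 0]
    - [0, 0, 0, 0, 0, -1, 0]
    - [0, 0, 0, 0, 0, -1.5, 0]
    - [0, 0, 0, 0, 0, -2, 0]
    - [0, 0, 0, 0, 0, -2.4, 0]
    - [0, 0, 0, 0, 0, -2.8, 0]
    - [0, 0, 0, 0, 0, -3.2, 0]
    - [0, 0, 0, 0, 0, -3.6, 0]
    - [0, 0, 0, 0, 0, -3.9, 0]
    - [0, 0, 0, 0, 0, -4.1, 0]

```text
time_s: 9.42
tool_pos: [0.5358, 0.1872, 0.2484]
eef_rot: [0.55, -0.445, 0.444, -0.55]
ft_force: [-0.6, -0.8, -0.4]
grip_width: 0.0006
```

send_rows:
  rows:
    - [0, 0, 0, 0, 0, 0, 0]
    - [0, 0, 0, 0, 0, 0, 0]
    - [0, 0, 0, -1.4, 0, 0, 0]
    - [0, 0, 0, -2.8, 0, 0, 0]
    - [0, 0, 0, -2.8, 0, 0, 0]
    - [0, 0, 0, -2.8, -4, 0, 0]
    - [0, 0, 0, -2.8, -8, 0, 0]
    - [0, 0, 0, -2.8, -12, 0, 0]
    - [0, 0, 0, -2.8, -12, 0, 0]
    - [0, 0, 0, -2.8, -12, 0, 0]

```text
time_s: 10.25
tool_pos: [0.5316, 0.2145, 0.372]
eef_rot: [-0.548, 0.443, -0.446, 0.552]
ft_force: [-0.3, 0.8, -0.9]
grip_width: 0.0005
```

```bash
python3 -c "
from h import *
st([.5793,.0013,.139+.19+.04]); grab('scene','scene7');grab('top','top7')
c=load('scene7')['color'][200:350,240:500];c=cv2.resize(c,None,fx=3,fy=3,interpolation=2)
d=load('top7')['color'][180:320,130:390];d=cv2.resize(d,(780,420),interpolation=2)
cv2.imwrite('pics/s7c.png',cv2.resize(np.vstack([c,d]),None,fx=.69,fy=.69))"
```

```text
t 10.25 p [0.5316 0.2145 0.372 ] F [-0.3  0.8 -0.9] w 0.0005 xang -77.91 tilt [ 0.001 -1.     0.007] j [ 0.17  0.18  1.64 -0.    1.32  1.53]
u,v mm 78.4 -0.6 tip z 0.182
delta tool cm [21.84  0.32  0.19]
```

View pics/s7c.png

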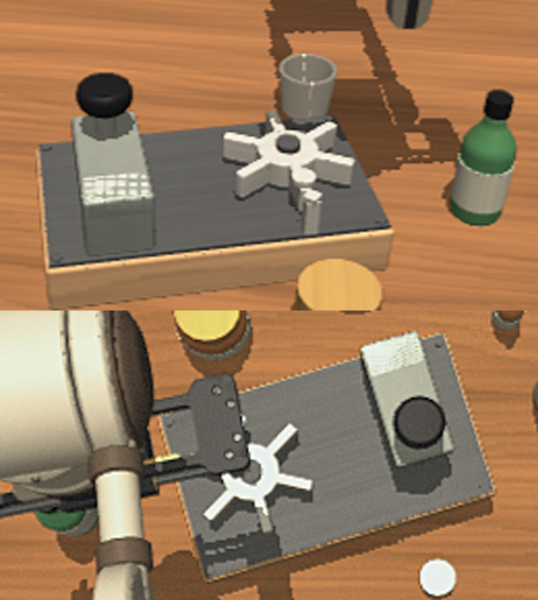

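send_rows:
  rows:
    - [0, 0, 0, 4, 0, 0.2, 0]
    - [0, 0, 0, 8, 0, 0.2, 0]
    - [0, 0, 0, 12, 0, 0.2, 0]
    - [0, 0, 0, 16, 0, 0.2, 0]
    - [0, 0, 0, 19.5, 0, 0.2, 0]
    - [0, 0, 0, 21.8, 0, 0.2, 0]
    - [0, 0, 0, 21.8, 0, 0.2, 0]
    - [0, 0, 0, 21.8, 0, 0.2, 0]
    - [0, 0, 0, 21.8, 0, 0.2, 0]

```text
time_s: 11.1
tool_pos: [0.5776, 0.0026, 0.3669]
eef_rot: [0.55, -0.446, 0.443, -0.55]
ft_force: [0.3, 0.3, 0.5]
grip_width: 0.0007
```

```bash
python3 -c "
from h import *
st([.5793,.0013,.145+.19]); grab('scene','scene8');grab('top','top8')
c=load('scene8')['color'][150:350,200:500];c=cv2.resize(c,(750,500),interpolation=2)
cv2.imwrite('pics/s8c.png',c)"
```

```text
t 11.1 p [0.5776 0.0026 0.3669] F [0.3 0.3 0.5] w 0.0007 xang -77.9 tilt [-0.002 -1.    -0.003] j [-0.2   0.2   1.63  0.    1.32  1.15]
u,v mm -138.4 -1.2 tip z 0.1769
delta tool cm [0.17 3.19 0.14]
```

View pics/s8c.png

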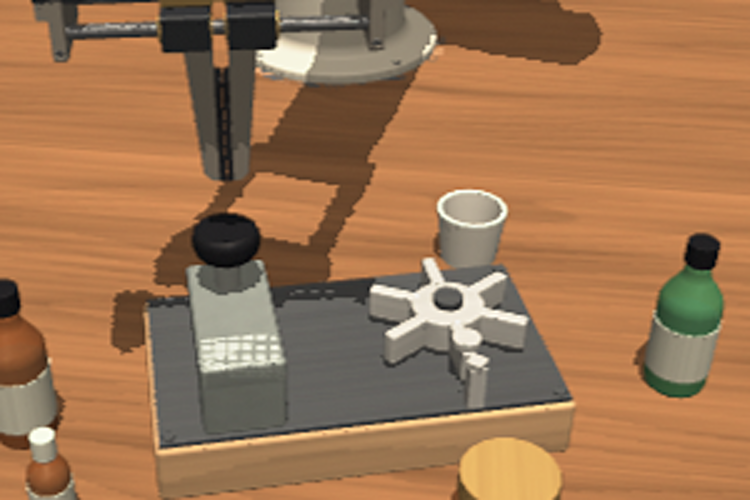

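send_rows:
  rows:
    - [0, 0, 0, 0.2, 1.5, 0.1, 0]
    - [0, 0, 0, 0.2, 2.5, 0.1, 0]
    - [0, 0, 0, 0.2, 3.2, 0.1, 0]
    - [0, 0, 0, 0.2, 3.2, 0.1, 0]
    - [0, 0, 0, 0.2, 3.2, 0.1, 0]

```text
time_s: 11.62
tool_pos: [0.5793, 0.0008, 0.3361]
eef_rot: [0.55, -0.445, 0.444, -0.55]
ft_force: [-0.3, -0.0, 0.7]
grip_width: 0.0006
```

```bash
python3 -c "
from h import *
st([.5793,.0013,.128+.19])"
```

```text
t 11.6167 p [0.5793 0.0008 0.3361] F [-0.3 -0.   0.7] w 0.0006 xang -77.87 tilt [-0.001 -1.    -0.001] j [-0.21  0.23  1.65  0.    1.26  1.15]
u,v mm -140.5 -2.4 tip z 0.1461
delta tool cm [-0.05  1.81  0.01]
```

send_rows:
  rows:
    - [0, 0, 0, 0, 0.3, 0, 0]
    - [0, 0, 0, 0, 0.6, 0, 0]
    - [0, 0, 0, 0, 0.8, 0, 0]
    - [0, 0, 0, 0, 1, 0, 0]
    - [0, 0, 0, 0, 1.2, 0, 0]
    - [0, 0, 0, 0, 1.4, 0, 0]
    - [0, 0, 0, 0, 1.5, 0, 0]
    - [0, 0, 0, 0, 1.5, 0, 0]

```text
time_s: 12.28
tool_pos: [0.5797, 0.0003, 0.3221]
eef_rot: [-0.55, 0.444, -0.445, 0.55]
ft_force: [-1.4, 1.0, 6.1]
grip_width: 0.0004
```

send_rows:
  rows:
    - [0, 0, 0, 0, 0.1, 0, 0]
    - [0, 0, 0, 0, 0.2, 0, 0]
    - [0, 0, 0, 0, 0.2, 0, 0]

```text
time_s: 12.53
tool_pos: [0.5797, 0.0003, 0.3204]
eef_rot: [-0.55, 0.444, -0.445, 0.55]
ft_force: [-2.0, 0.3, 5.1]
grip_width: 0.0009
```

send_rows:
  rows:
    - [0, 0, 0, 0, 0.1, 0, 0]
    - [0, 0, 0, 0, 0.15, 0, 0]
    - [0, 0, 0, 0, 0.15, 0, 0]

```text
time_s: 12.78
tool_pos: [0.5798, 0.0003, 0.3195]
eef_rot: [-0.55, 0.444, -0.445, 0.55]
ft_force: [-3.3, 0.8, 9.4]
grip_width: 0.0007
```

send_rows:
  rows:
    - [0, 0, 0, 0, 0.1, 0, 0]
    - [0, 0, 0, 0, 0.15, 0, 0]
    - [0, 0, 0, 0, 0.15, 0, 0]

```text
time_s: 13.03
tool_pos: [0.5798, 0.0003, 0.3194]
eef_rot: [-0.55, 0.444, -0.445, 0.55]
ft_force: [-7.9, 1.4, 16.2]
grip_width: 0.0007
```

send_rows:
  rows:
    - [0, 0, 0, 0, 0.08, 0, 0]
    - [0, 0, 0, 0, 0.08, 0, 0]
    - [0, 0, 0, 0, 0.08, 0, 0]

```text
time_s: 13.28
tool_pos: [0.5799, 0.0004, 0.3193]
eef_rot: [-0.55, 0.444, -0.445, 0.55]
ft_force: [-9.4, 1.7, 20.3]
grip_width: 0.0007
```

send_rows:
  rows:
    - [0, 0, 0, 0, -0.5, 0, 0]
    - [0, 0, 0, 0, -1, 0, 0]
    - [0, 0, 0, 0, -2, 0, 0]
    - [0, 0, 0, 0, -4, 0, 0]
    - [0, 0, 0, 0, -8, 0, 0]
    - [0, 0, 0, 0, -12, 0, 0]
    - [0, 0, 0, -2, -12, -4, 0]
    - [0, 0, 0, -2, -12, -8, 0]
    - [0, 0, 0, -2, -12, -12, 0]
    - [0, 0, 0, -2, -12, -12, 0]

```text
time_s: 14.12
tool_pos: [0.4523, -0.0048, 0.4336]
eef_rot: [0.551, -0.447, 0.443, -0.549]
ft_force: [-0.7, -0.3, -1.4]
grip_width: 0.0005
```

send_rows:
  rows:
    - [0, 0, 0, 3, 0, -3, 0]
    - [0, 0, 0, 6, 0, -6, 0]
    - [0, 0, 0, 9, 0, -6, 0]
    - [0, 0, 0, 12, 0, -6, 0]
    - [0, 0, 0, 15, 0, -6, 0]
    - [0, 0, 0, 15, 0, -6, 0]
    - [0, 0, 0, 15, 0, -6, 0]
    - [0, 0, 0, 15, 0, -6, 0]

```text
time_s: 14.78
tool_pos: [0.4308, -0.1642, 0.4356]
eef_rot: [-0.55, 0.445, -0.444, 0.55]
ft_force: [0.6, -0.0, 0.1]
grip_width: 0.0004
```

```bash
python3 -c "
from h import *
st(); s=grab('scene','scene9');t=grab('top','top9')
c=np.vstack([cv2.resize(s['color'][180:400,170:510],(680,440),interpolation=2)]);cv2.imwrite('pics/s9c.png',c)
print(p3(t,332,233))
"
```

```text
t 14.7833 p [ 0.4308 -0.1642  0.4356] F [ 0.6 -0.   0.1] w 0.0004 xang -77.92 tilt [-0.001 -1.    -0.   ] j [-0.63 -0.17  1.86  0.    1.45  0.73]
u,v mm -270.7 177.4 tip z 0.2456
[0.57959351 0.00182042 0.13843603]
```

View pics/s9c.png

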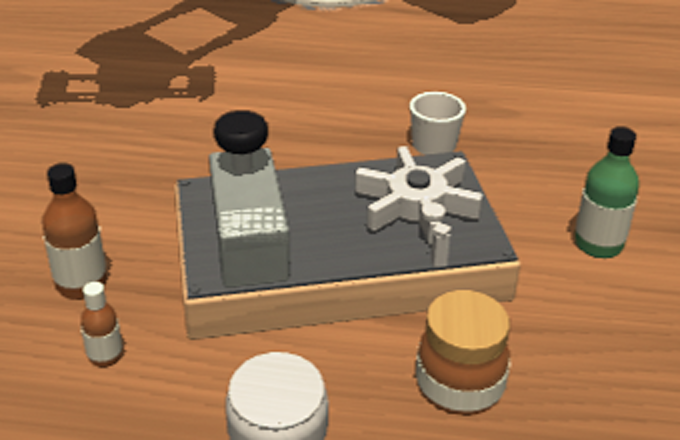

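View pics/top9.png

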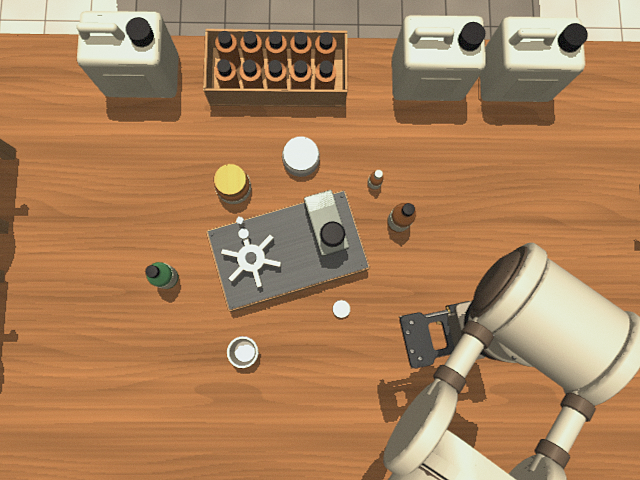

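The head at (243,233) points at the post at (240,221), the plunger is back up (depth reads z = 0.138), and every bystander is where it was in the first picture.

```bash
python3 -c "
from workcell import workorder
print(workorder.close_job())"
```

```text
the job is handed in; nothing more can be done
None
```

The job is done and handed in at about 15 s of the 72 s allowed.

- **Wheel:** It started four clicks short. I pushed it counterclockwise one click at a time with the closed fingertips, with a camera check after each click. The round-headed tooth now points at the index post and did not run past it.
- **Plunger:** I pressed it only after seeing the wheel in the right place. It went down about 9.7 mm (10 mm nominal) by the arm's reading and stopped hard at about 20 N, well over the 8 N that holds it fully down. I take that as fully down within the 2 mm calibration. It then came up again, reading 138 mm high against the nominal 139 mm.
- **Surroundings:** In the final top and scene pictures, the bottles, jar, tin, cap, cup and vial stand where they started, and the arm touches nothing.

No check failed. The plunger press also showed a sideways force of about 9 N.

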